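# Close the damp crock

## Task

Put the big bar-handled terracotta lid back on the terracotta crock so that the carved pieces inside stay damp: the four lugs under the lid must drop into the four notches in the crock's rim so the lid sits fully down, flush and level. Then let go of it, and leave everything else on the table where it is.

Things in the scene. Friction and masses are not known exactly. Their poses are not given: they have to be found in the camera images.
- lid: the crock's loose lid, about 0.3 kg, lying on its plug: terracotta disc 124 mm across, 6 mm thick. Under the disc: a round plug 92 mm across, 12 mm deep, lower edge bevelled, and around it four lugs on the lid's +x, +y, -x, -y axes, 11 mm wide, reaching 57 mm from the centre and 7 mm below the disc. Origin: centre of the plug's underside, 18 mm below the disc's top; z up
- lid_handle (a point): middle of the bar handle standing on the lid, 34 mm above the lid's origin. The bar is 50 mm long along the lid's x axis, 16 mm wide and 31 mm high, from the disc's top up
- crock: round terracotta crock, fixed, 128 mm across, 100 mm high, two small plaster pieces low inside. Its top 10 mm is a collar with a 96 mm bore and four notches 18 mm wide, 10 mm deep, cut across the rim 90 degrees apart. The notches are at ANY angle: the crock's yaw tells nothing of it, so look or feel for them. Origin: centre of its underside
- crock_rim (a point): centre of the crock's mouth, level with the rim's top face, 100 mm above the table. Off the notches the lid rides level on its lugs with its origin 5 mm below this point; turned under light pressure it drops 7 mm when the lugs meet the notches, and home its origin is 12 mm below. The yaw of this point does not show the notches
- small_lid: another, smaller terracotta lid (disc 86 mm across, 36 mm high) with a round knob; not for this crock, leave alone. Origin: centre of its underside
- gouge: carving gouge, wooden handle and steel blade, 150 mm long, 14 mm high, lying flat between the things; leave alone. Origin on the table about mid-length, x towards the blade
- brush: flat wooden brush, 200 mm long, 42 mm wide, 20 mm high; leave alone. Origin on the table at mid-length, x runs from handle to bristles
- cup: white ceramic cup, 72 mm across, 80 mm high, upright; leave alone. Origin: centre of its underside
- rib: flat wooden rib, 90 x 50 x 6 mm; leave alone. Origin: centre of its underside
- glaze_jar: small closed clear jar, 60 mm across, 85 mm high; leave alone. Origin: centre of its underside
- fettle_block: cork block, 70 x 35 x 20 mm; leave alone. Origin: centre of its underside
Things that resemble listed ones, but are neither listed nor needed, are in the scene too. Leave any black, green or yellow look-alike of the lid alone.

How it is judged (in metres and radians):
At the end, for the whole second after the job is handed in: The lid rests on the crock with its lugs in the notches: its disc is within 2.5 mm of the rim's top face, centred within 6 mm, level within 2 degrees, released and at rest; every other loose thing is within 30 mm of where it began (z of lid in the frame of crock_rim between -0.015 and -0.0095 m and horizontal distance between lid and crock_rim below 0.006 m and angle between lid's own z axis and vertical below 0.035 rad and linear speed of lid below 0.01 m/s and distance of each of small_lid, gouge, brush, cup, rib, glaze_jar, fettle_block from where it was at the start of the episode below 0.03 m); the robot touches nothing.
It fails at once if another loose thing on the table is pushed more than 30 mm from where it stood (distance of any of small_lid, gouge, brush, cup, rib, glaze_jar, fettle_block from where it was at the start of the episode above 0.03 m).
It also fails if it takes over 72 s, if anything falls off the work surface, if the arm or the gripper's body presses on something with over 40 N, if the wrist force passes 120 N, or if a joint passes its speed limit or range.

## Robot

A 7-joint arm with a two-finger parallel gripper is mounted at the origin on the work surface. World frame = base frame: x ahead of the robot, y to its left, z up, the work surface at z = 0. Lengths are in mm, angles in rad, forces in N, time in s.
With the tool pointing down it reaches from about 400 to 850 mm from the base axis. Payload 10.4 kg.
Tool frame: the origin (TCP) lies between the finger pads; the fingertips stand 17 mm ahead of it and the grasp point (between the pads) lies 2 mm behind it; z points along the fingers, y is the line along which they close (so a half turn about z gives the same grasp; the last joint's range is limited). The gripper opens to 87 mm and grips with 3 to 60 N. Pads are 19 mm wide; open, the fingers measure 117 mm over their backs; the gripper's body (75 mm by 190 mm) begins 51 mm behind the grasp point.
Start: joints at [-1.235, 0.332, -0.065, 1.46, 0.022, 1.35, -0.088], TCP at [219.457, 585.225, 239.576] pointing down, gripper open.
Joint ranges: [-2.6, 2.6], [-0.5, 2.12], [-1.47, 1.34], [0.16, 2.42], [-1.27, 4.41], [0.06, 2.06], [-2.6, 2.6]. Speed limits (rad/s): [2.22, 2.22, 2.79, 2.79, 3.14, 3.14, 3.14].

## Interface

Orientations are given as a 3x3 rotation matrix whose columns are the frame's x, y, z axes.
In Python, from station import * gives the robot as it stands.
- The arm moves only by the tool drive_tool, never from a script. Its argument "motion" is a list of rows, each a list of 2 entries, a list of its own where there are three numbers: the shift along the tool's x, y, z in mm, then the turn about the tool's z in degrees. A call has 1 to 10 rows; each row is the pose to reach, as a shift and turn from the pose commanded when the call began, along the tool's axes at that moment; what a row does not reach only later rows make up. A row lasts 1/10 s, in which the tool goes at most 50 mm and 8.59 degrees, less where a joint would pass 70% of its speed; a pose out of reach is approached as far as the arm can. A call with a gripper value outside its range is refused whole. "hand" is the opening, from 0 (shut) to 1 (fully open), set as the call begins (left out, the last holds). The fingers move at their own pace and stop on an object; "squeeze" is the grip in N (left out, the last holds). Time passes only in rows, so rows that repeat a pose let the fingers close. It gives the time, the measured TCP pose, the force, the opening and the grip force at its end, in the units of the state.
- read_state(): the state, without advancing time (a new reading comes with each control period).
- capture(name): name is "side" or "top" or "wrist"; returns a dict with "frame" (384x512x3 uint8, red, green, blue), "mtx" (3x3 intrinsics, pixels), "rvec" (rotation vector, rad) and "tvec" (3), from world to camera coordinates, as OpenCV has them. Camera axes: x right, y down, z forward; pixel columns grow to the right and rows downward; lengths in mm; the calibration is good to about 2 mm. A picture is of the moment at which its call begins. There is no depth.
- close_job(): hands the job in; it is judged then, once.
Trained networks look in a picture, given as the dict that the camera call returned (one of the last four; its "shot" number tells which), for a name from the list of things; names that differ only in an ending like _2 or _b are one class to them, and where a whole thing is asked for, a point or a joint stands for the part that bears it (a point fixed in the world has none). Each returns a list of dicts, best first, with "conf" (0 to 1); they miss things now and then, are a little off and sometimes report something else, mostly with a low value. They report only what shows in the picture. A call takes as long as a camera call. They do not tell look-alikes from the thing itself.
- spot_in(picture, thing): "point" ([column, row] in pixels, amid what is visible of it).
- cut_out(picture, thing): "region" (384x512 bool, what is visible of it) and "point" ([column, row] in pixels, amid what is visible of it).
- place_of(picture, thing): "point" ([column, row] in pixels: a listed point, or the origin of a listed thing).
The state is a dict: "time": time; "joints": joint angles; "joint_velocities": joint speeds; "effort": joint torques, N m; "ee_pos": TCP position; "orientation": TCP orientation; "wrist_force": force on the tool from outside, world axes, zero at the start; "moment": the same for the moment, N m; "opening": opening from 0.0 (shut) to 1.0 (fully open); "grasp_force": force on a finger pad.
Only numpy, scipy, OpenCV 4.12 (cv2) and the standard library are available. Lean on these libraries where they do the work, as an engineer would, in place of code of your own. Each camera call takes 0.05 s, during which the arm holds its last target. There are 200 camera calls.

## Working session

There is one attempt and no reset: what is moved stays moved. The work goes in short steps, Python scripts to look and compute and a tool call to move; the robot and the scene stay as the last step left them, time stands still between calls to the robot, and variables do not carry over. Pictures are saved under pics/ and viewed, at most 10 in all, crops included, and the job is handed in when it is done.

Besides the shell and the picture viewer there is one more tool, called after "Emit:" as a command line: name --argument value ..., lists and objects as JSON in quotes. drive_tool: Moves the arm, as the interface text tells. Its arguments: {"type":"object","properties":{"motion":{"type":"array","items":{"type":"array"}},"hand":{"type":"number"},"squeeze":{"type":"number"}},"required":["motion"]}

```bash
mkdir -p pics; cat > h.py <<'E'
from station import *
import numpy as np, cv2
def ray(p,px,z):
    R=cv2.Rodrigues(np.array(p["rvec"],float))[0];t=np.array(p["tvec"],float).ravel();K=np.array(p["mtx"],float)
    u=cv2.undistortPoints(np.array([[px]],float),K,None)[0,0]
    d=R.T@np.array([u[0],u[1],1]);c=-R.T@t
    return (c+d*(z-c[2])/d[2]).round(1)
def save(p,n): cv2.imwrite(f"pics/{n}.png",p["frame"][...,::-1])
E
python3 - <<'E'
from h import *
s=read_state();print(s['time'],s['ee_pos'],np.round(s['orientation'],3),s['opening'])
fr=[]
for n in("top","side"):
    p=capture(n);fr.append(p["frame"])
    for th,z in(("lid",0),("lid_handle",34),("crock_rim",100),("crock",0),("small_lid",0)):
        print(n,th,[(round(d['conf'],2),np.round(d['point']).tolist(),ray(p,d['point'],z).tolist()) for d in place_of(p,th)[:4]])
    save(p,n)
E
```

```text
0.0 [219.35269423 584.86370494 238.77494847] [[-0.936  0.351 -0.   ]
 [ 0.351  0.936 -0.001]
 [-0.    -0.001 -1.   ]] 0.9991005531375452
top lid [(0.69, [265.0, 242.0], [337.6, -108.0, 0.0]), (0.64, [193.0, 204.0], [453.6, 106.7, 0.0]), (0.58, [130.0, 283.0], [220.1, 294.1, 0.0]), (0.57, [333.0, 286.0], [207.3, -313.8, 0.0])]
top lid_handle [(0.98, [336.0, 286.0], [210.2, -314.8, 34.0]), (0.96, [190.0, 202.0], [457.3, 115.0, 34.0]), (0.61, [124.0, 283.0], [224.3, 302.2, 34.0]), (0.58, [266.0, 240.0], [345.2, -110.0, 34.0])]
top crock_rim [(0.83, [317.0, 159.0], [577.9, -251.4, 100.0])]
top crock [(0.74, [308.0, 160.0], [587.3, -240.8, 0.0])]
top small_lid [(0.96, [155.0, 151.0], [616.0, 223.5, 0.0])]
side lid [(0.88, [379.0, 347.0], [217.1, 300.2, 0.0]), (0.8, [350.0, 160.0], [214.9, -326.2, 0.0]), (0.77, [314.0, 204.0], [333.2, -105.6, 0.0]), (0.72, [261.0, 264.0], [457.2, 118.9, 0.0])]
side lid_handle [(0.93, [387.0, 334.0], [208.9, 294.1, 34.0]), (0.78, [312.0, 193.0], [339.9, -107.8, 34.0]), (0.57, [262.0, 255.0], [454.5, 122.4, 34.0])]
side crock_rim [(0.88, [229.0, 144.0], [579.9, -229.8, 100.0])]
side crock [(0.85, [234.0, 172.0], [569.4, -228.4, 0.0])]
side small_lid [(0.81, [180.0, 298.0], [618.9, 227.6, 0.0])]
```

View pics/top.png

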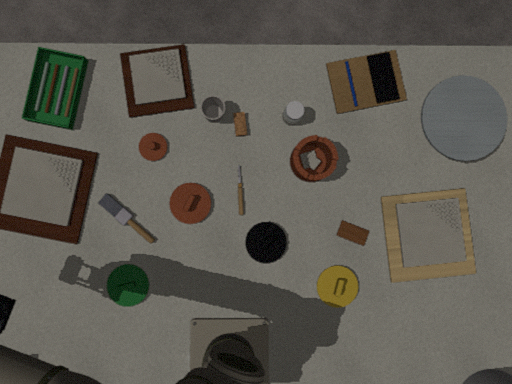

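View pics/side.png

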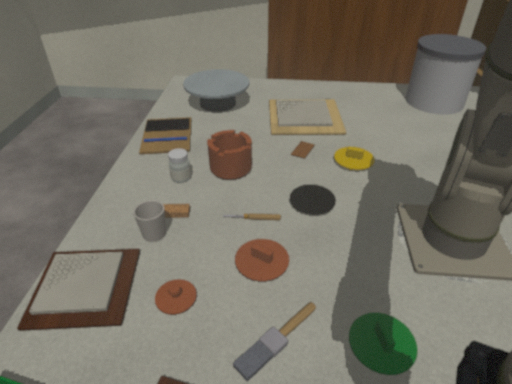

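The top view shows the terracotta lid at about (190,203), with its bar tilted, and the crock at (315,158) with its notches visible. The side view agrees. I'm moving above the lid.

Emit:
drive_tool --motion '[[[-386,-356,0],0],[[-386,-356,0],0],[[-386,-356,0],0],[[-386,-356,0],0],[[-386,-356,0],0],[[-386,-356,0],0],[[-386,-356,0],0],[[-386,-356,0],0],[[-386,-356,0],0],[[-386,-356,0],0]]' --hand 1

```text
time: 1.6
ee_pos: [445.1, 136.8, 239.9]
orientation: [[-0.936, 0.351, 0.001], [0.351, 0.936, 0.001], [-0.0, 0.001, -1.0]]
wrist_force: [1.3, 0.7, -0.0]
opening: 1.0
grasp_force: 0.0
```

Emit:
drive_tool --motion '[[[0,0,0],0],[[0,0,0],0],[[0,0,0],0]]'

```text
time: 1.9
ee_pos: [444.1, 139.8, 239.6]
orientation: [[-0.937, 0.35, -0.0], [0.35, 0.937, 0.0], [0.0, 0.0, -1.0]]
wrist_force: [0.1, 0.2, -0.1]
opening: 0.999
grasp_force: 0.0
```

```bash
python3 - <<'E'
from h import *
p=capture("wrist")
for th,z in(("lid",0),("lid_handle",34)):
    print(th,[(round(d['conf'],2),np.round(d['point']).tolist(),ray(p,d['point'],z).tolist()) for d in place_of(p,th)[:3]])
R=cv2.Rodrigues(np.array(p["rvec"]))[0];print(-R.T@np.array(p["tvec"]).ravel(),R.round(2))
for d in cut_out(p,"lid_handle")[:2]:
    m=d['region'].astype(np.uint8);print(d['conf'],m.sum(),cv2.minAreaRect(cv2.findNonZero(m)))
save(p,"w1")
E
```

```text
lid [(0.63, [243.0, 180.0], [455.5, 115.8, 0.0]), (0.6, [18.0, 154.0], [339.6, -111.1, 0.0]), (0.53, [242.0, 184.0], [460.5, 113.5, 0.0])]
lid_handle [(0.97, [244.0, 184.0], [453.5, 119.2, 34.0])]
[371.82929454 166.39319364 385.18629632] [[ 0.35  0.94 -0.  ]
 [ 0.9  -0.34  0.28]
 [ 0.26 -0.1  -0.96]]
0.91 9456 ((242.901611328125, 179.5819549560547), (109.0874252319336, 108.70331573486328), 50.194427490234375)
0.72 6318 ((34.49999237060547, 152.49998474121094), (68.99998474121094, 112.99998474121094), 0.0)
```

View pics/w1.png

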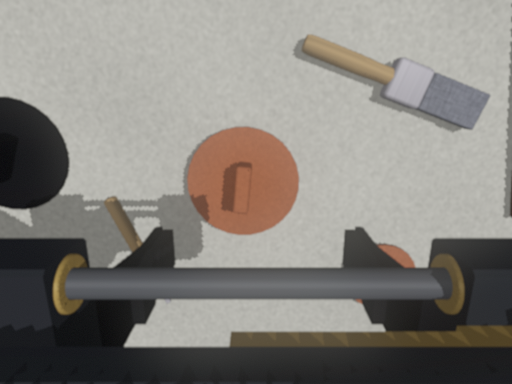

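The wrist view shows the lid disc at (243,180) and its bar running from about (247,165) to (242,213), nearly in line with tool x. The next script measures the bar more exactly.

```bash
python3 - <<'E'
from h import *
p=capture("wrist")
m=cut_out(p,"lid")[0]['region'].astype(np.uint8)
c=max(cv2.findContours(m,0,1)[0],key=cv2.contourArea);e=cv2.fitEllipse(c);print(e, ray(p,e[0],16))
w=[ray(p,q,18)[:2] for q in c[:,0].astype(float)]
print("circle",cv2.minEnclosingCircle(np.array(w,np.float32)), cv2.fitEllipse(np.array(w,np.float32)))
f=p["frame"].astype(float).sum(2)
x,y=map(int,e[0]); 
crop=p["frame"][y-60:y+60,x-60:x+60]
cv2.imwrite("pics/c1.png",cv2.resize(crop,(600,600),interpolation=cv2.INTER_CUBIC)[...,::-1]);print(x-60,y-60)
E
```

```text
((242.98611450195312, 179.9542999267578), (107.99371337890625, 111.08646392822266), 103.19500732421875) [452.6 117.9  16. ]
circle ((454.397705078125, 117.1478042602539), 62.29311752319336) ((454.7430114746094, 117.17770385742188), (122.20103454589844, 122.84341430664062), 68.977294921875)
182 119
```

View pics/c1.png

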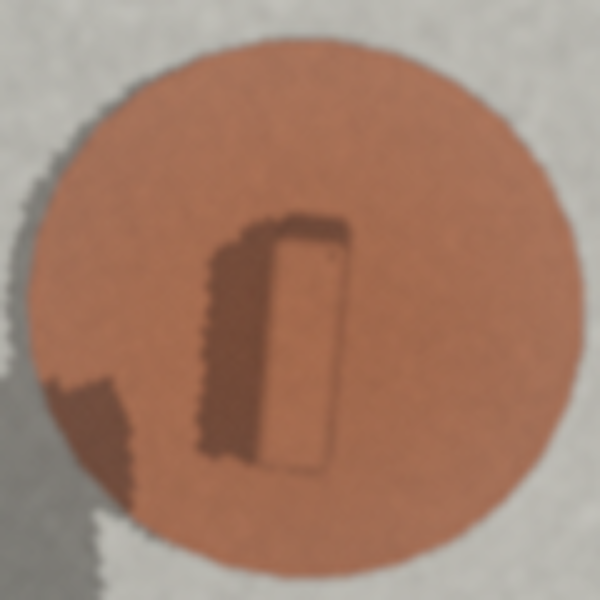

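The crop shows the bar's top face with corners at (275,238), (350,243), (328,470) and (257,463). I'll project those, and measure the crock too.

```bash
python3 - <<'E'
from h import *
p=capture("wrist")
q=np.array([[275,238],[350,243],[328,470],[257,463]])/5+[182,119]
w=np.array([ray(p,x,49)[:2] for x in q]);print(w,w.mean(0))
a=(w[0]+w[1])/2;b=(w[2]+w[3])/2;print("ang",np.degrees(np.arctan2(*(b-a)[::-1])),np.linalg.norm(b-a))
s=read_state();R=np.array(s['orientation']);print("tool x ang",np.degrees(np.arctan2(-R[1,0],-R[0,0])))
print("shift",R.T@(np.array([454,117.5,36])-s['ee_pos']))
E
```

```text
[[430.7 121.2]
 [436.8 134.8]
 [480.1 113.6]
 [473.5 100.4]] [455.275 117.5  ]
ang -26.00334584451144 47.89887785741959
tool x ang -20.50363698291356
shift [-16.60584839 -16.98917096 203.50998379]
```

Emit:
drive_tool --motion '[[[-10,-10,40],3],[[-17,-17,80],5.5],[[-17,-17,120],5.5],[[-17,-17,160],5.5],[[-17,-17,185],5.5],[[-17,-17,196],5.5],[[-17,-17,201],5.5],[[-17,-17,201],5.5],[[-17,-17,201],5.5]]'

```text
time: 3.15
ee_pos: [455.4, 117.3, 39.7]
orientation: [[-0.898, 0.439, 0.002], [0.439, 0.898, 0.001], [-0.001, 0.002, -1.0]]
wrist_force: [-0.1, -0.6, 0.7]
opening: 1.0
grasp_force: 0.0
```

Emit:
drive_tool --motion '[[[0,0,0],0],[[0,0,0],0],[[0,0,0],0],[[0,0,0],0],[[0,0,0],0],[[0,0,0],0],[[0,0,0],0],[[0,0,0],0],[[0,0,0],0],[[0,0,0],0]]' --hand 0 --squeeze 25

```text
time: 4.15
ee_pos: [454.5, 117.0, 38.5]
orientation: [[-0.898, 0.439, 0.0], [0.439, 0.898, 0.0], [0.0, 0.0, -1.0]]
wrist_force: [0.4, -1.3, 0.2]
opening: 0.18
grasp_force: 25.0
```

Gripped at 15.7 mm, which matches the bar width. I'm lifting and moving to where the wrist camera can see the crock past the lid.

Emit:
drive_tool --motion '[[[0,0,-30],0],[[0,0,-75],0],[[0,0,-120],0],[[-30,-20,-155],0],[[-66,-46,-175],0],[[-102,-72,-195],0],[[-140,-98,-215],0],[[-178,-124,-235],0],[[-216,-150,-250],0],[[-254,-178,-265],0]]'

```text
time: 5.15
ee_pos: [605.1, -155.6, 303.8]
orientation: [[-0.899, 0.438, -0.0], [0.438, 0.899, 0.0], [0.001, 0.0, -1.0]]
wrist_force: [1.5, 0.9, -3.3]
opening: 0.181
grasp_force: 25.0
```

Emit:
drive_tool --motion '[[[-38,-27,-10],0],[[-75,-53,-20],0],[[-105,-75,-25],0],[[-122,-86,-25],0],[[-127,-89,-25],0],[[-127,-89,-25],0],[[-127,-89,-25],0],[[-127,-89,-25],0]]'

```text
time: 5.95
ee_pos: [679.6, -288.8, 329.0]
orientation: [[-0.899, 0.438, 0.001], [0.438, 0.899, 0.001], [-0.0, 0.001, -1.0]]
wrist_force: [-0.2, 0.4, -3.0]
opening: 0.182
grasp_force: 25.0
```

```bash
python3 - <<'E'
from h import *
s=read_state();print(s['time'],s['ee_pos'],s['opening'],s['wrist_force'],np.round(s['joints'],2))
p=capture("wrist");save(p,"w2")
print([(round(d['conf'],2),np.round(d['point'],1).tolist(),ray(p,d['point'],100).tolist()) for d in place_of(p,"crock_rim")[:3]])
E
```

```text
5.95 [ 679.60762558 -288.75102595  328.95043444] 0.18249401278270033 [-0.24489574  0.35052829 -3.04471298] [ 0.02  0.64  0.64  0.95 -0.37  1.65  1.64]
[(0.83, [255.8, 60.8], [580.7, -244.1, 100.0])]
```

View pics/w2.png

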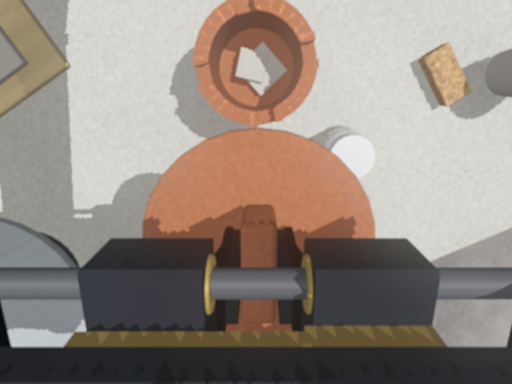

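The crock's rim is centred at about (256,61). Its notches show near the left, top, right and bottom, so I'll zoom in on them.

```bash
python3 - <<'E'
from h import *
p=capture("wrist")
# rectify rim plane: world XY around centre, 4 px/mm, x right, y up, +-75 mm
K=np.array(p["mtx"]);c=np.array([580.7,-244.1]);
o=np.float32([[c[0]+a,c[1]+b,100] for a in(-75,75) for b in(-75,75)])
im=cv2.projectPoints(o,np.array(p["rvec"]),np.array(p["tvec"]),K,None)[0][:,0].astype(np.float32)
d=np.float32([[300+4*a,300-4*b] for a in(-75,75) for b in(-75,75)])
g=cv2.warpPerspective(p["frame"],cv2.getPerspectiveTransform(im,d),(600,600),flags=cv2.INTER_CUBIC)
cv2.imwrite("pics/rim.png",g[...,::-1])
E
```

```text
(no output)
```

View pics/rim.png

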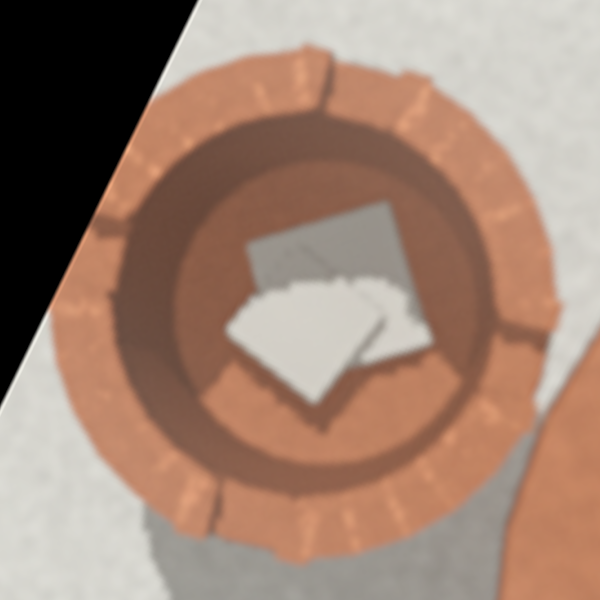

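The rectified rim has its centre at about (305,304) px, or world (582,-245). The notch mid-lines average about 76° (mod 90), which is -14°. The bar is at -26°, so the lid has to turn about -12° around tool z. I'm moving above the crock.

Emit:
drive_tool --motion '[[[40,-1,0],-4],[[80,-2,20],-8],[[107,-3,50],-12],[[107,-3,90],-12],[[107,-3,130],-12],[[107,-3,160],-12],[[107,-3,175],-12],[[107,-3,175],-12],[[107,-3,175],-12],[[107,-3,175],-12]]'

```text
time: 7.1
ee_pos: [583.1, -246.6, 155.6]
orientation: [[-0.97, 0.243, 0.003], [0.243, 0.97, -0.001], [-0.003, -0.0, -1.0]]
wrist_force: [-0.1, -0.6, -2.8]
opening: 0.183
grasp_force: 25.0
```

Emit:
drive_tool --motion '[[[0,0,5],0],[[0,0,9],0],[[0,0,12],0],[[0,0,15],0],[[0,0,18],0],[[0,0,20],0],[[0,0,20],0]]'

```text
time: 7.8
ee_pos: [581.9, -245.8, 133.1]
orientation: [[-0.97, 0.243, -0.001], [0.243, 0.97, 0.0], [0.001, 0.0, -1.0]]
wrist_force: [-0.1, 0.8, -1.9]
opening: 0.182
grasp_force: 25.0
```

Emit:
drive_tool --motion '[[[0,0,1.5],0],[[0,0,3],0],[[0,0,4],0],[[0,0,4],0]]'

```text
time: 8.2
ee_pos: [582.0, -245.8, 129.3]
orientation: [[-0.97, 0.243, -0.0], [0.243, 0.97, 0.0], [0.0, 0.0, -1.0]]
wrist_force: [-1.1, 2.6, -1.2]
opening: 0.185
grasp_force: 25.0
```

The lid is already below the ride-on height with little force, so the lugs look to be in the notches.

Emit:
drive_tool --motion '[[[0,0,1.5],0],[[0,0,2.5],0],[[0,0,3.5],0],[[0,0,3.5],0]]'

```text
time: 8.6
ee_pos: [582.1, -245.8, 126.6]
orientation: [[-0.97, 0.243, 0.0], [0.243, 0.97, 0.001], [0.0, 0.001, -1.0]]
wrist_force: [-4.2, 4.3, 5.1]
opening: 0.181
grasp_force: 25.0
```

The TCP is at 126.6 against an expected 126.5 when home, with contact force up. I'm releasing.

Emit:
drive_tool --motion '[[[0,0,0],0],[[0,0,0],0],[[0,0,0],0],[[0,0,0],0],[[0,0,0],0],[[0,0,0],0],[[0,0,0],0]]' --hand 0.7

```text
time: 9.3
ee_pos: [582.1, -246.0, 126.0]
orientation: [[-0.97, 0.243, 0.0], [0.243, 0.97, 0.0], [0.0, 0.0, -1.0]]
wrist_force: [-0.7, -0.6, -0.6]
opening: 0.674
grasp_force: 0.0
```

Emit:
drive_tool --motion '[[[0,0,-8],0],[[0,0,-30],0],[[0,0,-70],0],[[0,0,-110],0],[[-30,0,-150],0],[[-65,0,-170],0],[[-90,0,-180],0],[[-90,0,-180],0],[[-90,0,-180],0]]'

```text
time: 10.2
ee_pos: [669.1, -268.3, 305.7]
orientation: [[-0.97, 0.243, -0.001], [0.243, 0.97, -0.001], [0.001, -0.001, -1.0]]
wrist_force: [-0.3, 0.6, 0.2]
opening: 0.7
grasp_force: 0.0
```

```bash
python3 - <<'E'
from h import *
s=read_state();print(s['time'],s['ee_pos'],s['wrist_force'])
p=capture("wrist");q=capture("side")
for a,n in((p,"w"),(q,"s")):
    print(n,[(round(d['conf'],2),ray(a,d['point'],122).tolist()) for d in place_of(a,"lid_handle")[:4]])
a=p["frame"]
b=cv2.resize(q["frame"][100:200,170:290],(480,400),interpolation=cv2.INTER_CUBIC)
a=cv2.resize(a,(320,240));out=np.zeros((400,800,3),np.uint8);out[:,:480]=b;out[:240,480:]=a
cv2.imwrite("pics/fin.png",out[...,::-1])
E
```

```text
10.2 [ 669.09699869 -268.34641936  305.72561501] [-0.25974834  0.63040261  0.18673801]
w [(0.86, [582.4, -244.1, 122.0])]
s [(0.92, [349.4, 2.0, 122.0]), (0.89, [581.2, -233.5, 122.0]), (0.63, [239.2, -189.4, 122.0]), (0.61, [241.0, 351.9, 122.0])]
```

View pics/fin.png

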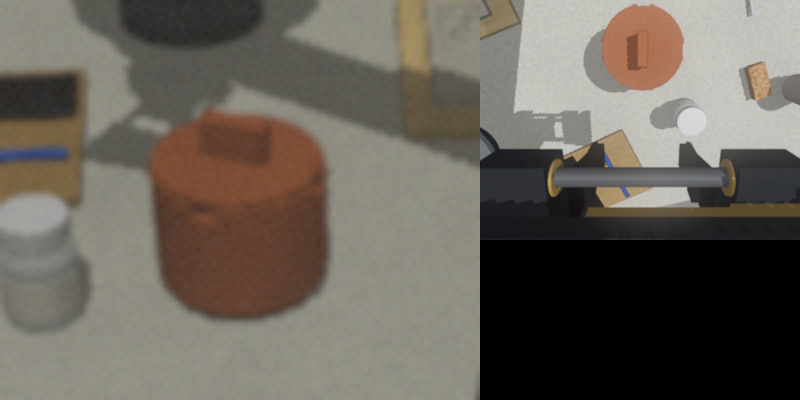

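The lid sits flush and level on the crock, with the notch floors just showing under the disc near (205,215). It's released and nothing else was touched, so I'm handing in.

```bash
python3 -c "
from station import *
print(close_job())"
```

```text
the job is handed in; nothing more can be done
None
```

The lid is back on the crock with its lugs in the notches; in the last pictures it looks flush and level. I let go of it, touched nothing else, and handed the job in at about 10 s; no verdict came back.

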